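# Tip two drained tube racks back onto their feet

## Robot

A 6-joint arm with a two-finger parallel gripper is mounted at the origin on the work surface. World frame = base frame: x ahead of the robot, y to its left, z up, the work surface at z = 0. Lengths are in m, angles in rad, forces in N, time in s.
With the tool pointing down it reaches from about 0.375 to 0.9 m from the base axis. Payload 3.1 kg.
Tool frame: the origin (TCP) lies on the centre line of the jaws, within the pads' length; the fingertips stand robot.nose_length ahead of it and the grasp point (between the pads) lies 6 mm ahead of it (robot.nose_length is the distance from the TCP to the fingertips, in m); z points along the fingers, y is the line along which they close (so a half turn about z gives the same grasp; the last joint's range is limited). The gripper opens to 87 mm and grips with 3 to 60 N. Pads are 19 mm wide; open, the fingers measure 117 mm over their backs; the gripper's body (75 mm by 190 mm) begins 51 mm behind the grasp point.
Start: joints at [-1.389, 0.527, 1.433, -0, 1.181, -0.178], TCP at [0.22, -0.585, 0.248] pointing down, gripper open.
Joint ranges: [-3.08, 3.08], [-0.75, 2.2], [0.22, 2.44], [-1.43, 4.57], [0, 2.65], [-2.85, 2.85]. Speed limits (rad/s): [2.79, 2.79, 3.14, 3.14, 3.14, 3.14].

## Interface

Orientations are given as a unit quaternion [x, y, z, w].
In Python, from rig import robot gives the robot as it stands.
- The arm moves only by the shell command python3 -m crank 'ROWS' [FORCE]. ROWS is JSON, one flat list of numbers, 7 for each row, row after row: the shift along the tool's x, y, z in mm, then the turn, a rotation vector about the tool's x, y, z in degrees, then the closure in counts, from 0 (fully open) to 255 (shut). In form: [x, y, z, ax, ay, az, fingers, x, y, z, ax, ay, az, fingers, ...]. A call has exactly 5 rows; each row is the pose to reach, as a shift and turn from the pose commanded when the call began, along the tool's axes at that moment; what a row does not reach only later rows make up. A row lasts 1/12 s, in which the tool goes at most 41.7 mm and 7.16 degrees, less where a joint would pass 70% of its speed; a pose out of reach is approached as far as the arm can. A call with a gripper value outside its range is refused whole. The fingers move at their own pace and stop on an object; FORCE is the grip in N (left out, the last holds). Time passes only in rows, so rows that repeat a pose let the fingers close, or fill a call up. It gives the time, the measured TCP pose, the force, the opening and the grip force at its end, in the units of the state.
- robot.get_obs(): the state, without advancing time (a new reading comes with each control period).
- robot.camera(name): name is "side" or "top"; returns a dict with "pixels" (420x560x3 uint8, red, green, blue), "intrinsics" (3x3 intrinsics, pixels), "extrinsics" (4x4, takes a point from camera to world coordinates). Camera axes: x right, y down, z forward; pixel columns grow to the right and rows downward; lengths in m; the calibration is good to about 2 mm. A picture is of the moment at which its call begins. There is no depth.
- robot.hand_in(): hands the job in; it is judged then, once.
The state is a dict: "time": time; "q": joint angles; "joint_velocities": joint speeds; "joint_torque": joint torques, N m; "position": TCP position; "tool_rot": TCP orientation; "ft_force": force on the tool from outside, world axes, zero at the start; "moment": the same for the moment, N m; "grip_width": finger opening in m; "grip_force": force on a finger pad.
Only numpy, scipy, OpenCV 4.12 (cv2) and the standard library are available. Lean on these libraries where they do the work, as an engineer would, in place of code of your own. Each camera call takes 0.05 s, during which the arm holds its last target. There are 200 camera calls.

## Task

The two washed tube racks have been left standing on a long edge to drain. Push each one over with the fingertips so that it comes down upright on its four rubber feet, open top up, right beside where it stood. Only nudge them, lightly: do not grip, lift or shove them along the bench, and leave the bottle, beaker, carton and stirrer alone.

Things in the scene. Friction and masses are not known exactly. Their poses are not given: they have to be found in the camera images.
- rack_a_center (a point): Centre of a white plastic tube rack, loose, empty, 0.24 kg: 205 mm long (y), 85 mm wide (z), 64 mm high on its feet (x). +x points out of its open top, a flat tier with 4 x 10 square holes, 32 mm from here; -x to a closed bottom plate, outer face 27 mm from here, with four grey rubber feet, 5 mm high. At the start it stands on a long edge: z up, x level in any direction, centre 42.5 mm up.
- rack_a_rim (a point): Middle of the holed face's long edge that is uppermost at the start, 85 mm above the bench (in the rack's axes +32, 0, +42.5 mm from its centre). A push of about 1 N towards -x near this edge tips the rack about the lower edge of its bottom plate; 30 degrees on it falls by itself onto its feet: x up, centre 32 mm above the bench and 65 to 90 mm (level) from where it began.
- rack_b_center (a point): Centre of the second tube rack: identical in shape, size, axes and start on a long edge with the first, its x axis level in a direction of its own.
- rack_b_rim (a point): Middle of the holed face's long edge that is uppermost at the start, on the second rack: as on the first.
- reagent_bottle: Amber glass bottle with white cap, 70 mm across and 140 mm high, upright; origin at the centre of its underside. Not part of the job.
- beaker: Glass beaker, 68 mm across and 90 mm high, upright; origin at the centre of its underside. Not part of the job.
- vial_carton: Cardboard carton 90 x 120 x 50 mm (x, y, height); origin at the centre of its underside. Not part of the job.
- stirrer: Cream hotplate stirrer, 240 x 160 mm (x, y) and 97 mm high, standing fast on the bench; origin at the centre of its underside, its knobs on the -x side. Not part of the job.
Not all that is in view belongs to the job. Leave any green or yellow look-alike of the part that bears rack_a_center alone.

How it is judged:
At the end, for the whole second after the job is handed in: Both racks stand on their four feet on the bench, open top up (within 0.08 rad of upright, centre less than 37 mm above the bench), and the centre of each is within 130 mm of where it was at the start (tipping alone moves it 65 to 90 mm) (angle between each of rack_a_center, rack_b_center's own x axis and vertical below 0.08 rad and height (world z) of each of rack_a_center, rack_b_center below 0.037 m and distance of each of rack_a_center, rack_b_center from where it was at the start of the episode below 0.13 m); the robot touches nothing.
It fails at once if a rack is lifted off the bench (its centre rises above 70 mm; tipping takes it to 55 mm) (height (world z) of any of rack_a_center, rack_b_center above 0.07 m).
It fails at once if a rack is gripped or struck hard: the fingers press on it with more than 35 N (contact force between the fingers and rack_a above 35 N or contact force between the fingers and rack_b above 35 N).
It fails at once if the bottle, beaker or carton is moved by more than 20 mm (distance of any of reagent_bottle, beaker, vial_carton from where it was at the start of the episode above 0.02 m).
It fails at once if the robot bumps the stirrer (contact force between the arm and stirrer above 2 N).
It also fails if it takes over 35 s, if anything falls off the work surface, if the arm or the gripper's body presses on something with over 40 N, if the wrist force passes 120 N, or if a joint passes its speed limit or range.

## Working session

There is one attempt and no reset: what is moved stays moved. The work goes in short steps, Python scripts to look and compute and a shell command to move; the robot and the scene stay as the last step left them, time stands still between calls to the robot, and variables do not carry over. Pictures are saved under pics/ and viewed, at most 10 in all, crops included, and the job is handed in when it is done.

```bash
mkdir -p pics; python3 - <<'E'
from rig import robot
import cv2
for n in("top","side"):
    c=robot.camera(n); cv2.imwrite(f"pics/{n}0.png",cv2.cvtColor(c["pixels"],cv2.COLOR_RGB2BGR)); print(n,c["intrinsics"].round(1).tolist(),c["extrinsics"].round(4).tolist())
o=robot.get_obs(); print({k:o[k] for k in("time","position","tool_rot","ft_force","grip_width")},robot.nose_length)
E
```

```text
top [[403.5, 0.0, 275.7], [0.0, 403.5, 213.1], [0.0, 0.0, 1.0]] [[0.0231, -0.9976, 0.0653, 0.4468], [-0.9997, -0.0239, -0.0106, 0.0113], [0.0122, -0.065, -0.9978, 1.493], [0.0, 0.0, 0.0, 1.0]]
side [[394.3, 0.0, 275.2], [0.0, 394.3, 208.3], [0.0, 0.0, 1.0]] [[-0.7721, -0.4704, 0.4273, -0.1631], [-0.6353, 0.5876, -0.5011, 0.8071], [-0.0154, -0.6583, -0.7526, 1.257], [0.0, 0.0, 0.0, 1.0]]
{'time': 0.1, 'position': array([ 0.21997416, -0.58437649,  0.24667865]), 'tool_rot': array([ 9.83859619e-01,  1.78939409e-01, -1.29496406e-05, -9.67872446e-04]), 'ft_force': array([-1.13684991,  0.07009342,  0.73363817]), 'grip_width': 0.0869348839357148} 0.025
```

View pics/top0.png

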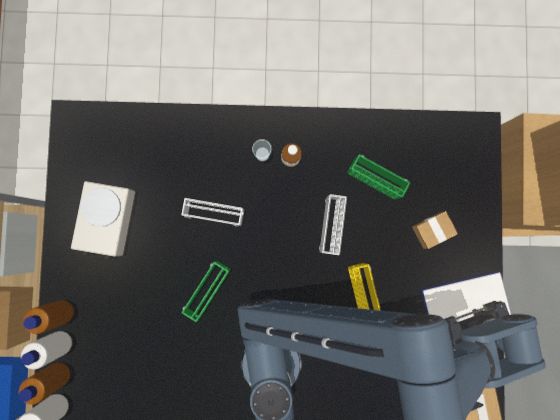

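View pics/side0.png

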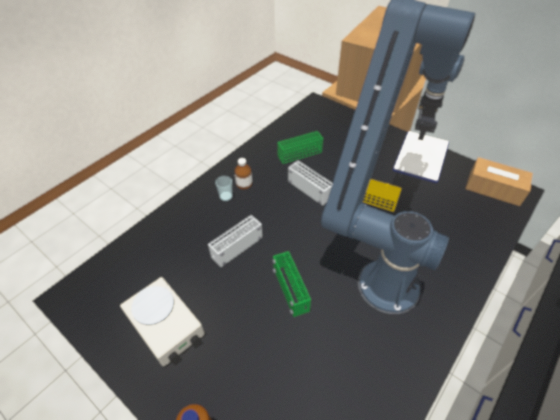

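White racks are at top-view (212,212) and (333,225), and at side-view (236,240) and (310,181). The green ones (379,176; 206,291) and the yellow one (364,290) are look-alikes to leave alone. Next I'll enlarge both white racks to see which way each holed face points.

```bash
python3 - <<'E'
import cv2,numpy as np
t=cv2.imread("pics/top0.png");s=cv2.imread("pics/side0.png")
f=lambda im,u,v:cv2.resize(im[v-37:v+38,u-50:u+50],(400,300),interpolation=cv2.INTER_CUBIC)
cv2.imwrite("pics/c1.png",np.vstack([np.hstack([f(t,212,212),f(t,333,225)]),np.hstack([f(s,236,240),f(s,310,181)])]))
E
```

```text
(no output)
```

View pics/c1.png

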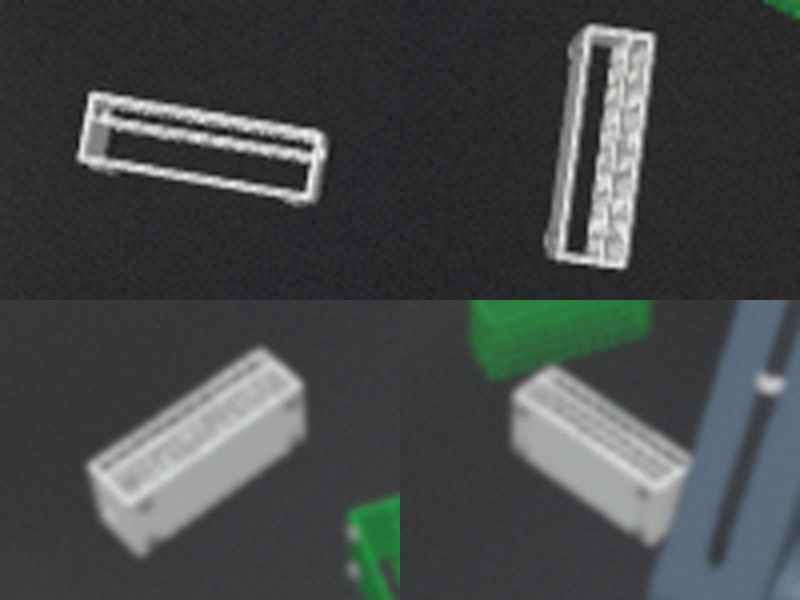

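Both are white with a rim 85 mm up, so they fit the description, and the coloured ones don't. The crops show a closed bottom plate with feet facing the robot (image-down) on the left rack, and facing image-left (+y) on the right rack. The holed faces are therefore up (+x) and right (−y). Left outline in top-view px: rim (184.5,199)–(242.5,208). Right outline: rim (347,197)–(340,254.5).

```bash
cat > h.py <<'E'
import numpy as np
from scipy.spatial.transform import Rotation as R
from rig import robot
def ray(c,u,v,z):
    K,T=c["intrinsics"],c["extrinsics"]; d=T[:3,:3]@np.linalg.solve(K,[u,v,1]); o=T[:3,3]
    return o+d*(z-o[2])/d[2]
def go(p,yaw=None):
    "shift (mm) and turn (deg) in tool axes to TCP p, tool down with tool x at yaw (deg)"
    o=robot.get_obs(); r=R.from_quat(o["tool_rot"]); print("t",round(o["time"],2),"pos",(o["position"]*1e3).round(1),"toolx yaw",np.degrees(np.arctan2(*r.as_matrix()[[1,0],0])).round(1),"F",o["ft_force"].round(1))
    t=R.identity() if yaw is None else r.inv()*R.from_euler("z",yaw,degrees=True)*R.from_euler("x",180,degrees=True)
    print((r.inv().apply(np.array(p)-o["position"])*1e3).round(1),t.as_rotvec(degrees=True).round(1))
E
python3 - <<'E'
from h import *
c=robot.camera("top")
for n,q in(("L",[(184.5,199.2),(242.5,208.2),(240.7,224.5),(182.5,215.2)]),("R",[(346.7,196.7),(340,254.5),(321.2,252.5),(328.5,195.5)])):
    P=np.array([ray(c,u,v,.085) for u,v in q])[:,:2]; rim=(P[0]+P[1])/2; far=(P[2]+P[3])/2
    e=P[1]-P[0]; n_=np.array([-e[1],e[0]])/np.linalg.norm(e); n_*=np.sign(n_@(far-rim))
    print(n,(P*1e3).round(),"len",np.linalg.norm(e),"w",np.linalg.norm(far-rim),"rim",rim.round(4),"push dir",n_.round(3),np.degrees(np.arctan2(n_[1],n_[0])).round(1))
    z=.101
    for k,s in (("standoff",-.05),("end",.045)):
        p=[*(rim+n_*s),z]; print(k,np.round(p,3)); go(p,np.degrees(np.arctan2(n_[1],n_[0])))
for n,(u,v) in dict(bot=(291,150),yel=(364,275),grn=(379,176),grn2=(225,265)).items(): print(n,ray(c,u,v,.1).round(3))
E
```

```text
L [[580. 316.]
 [553. 113.]
 [496. 117.]
 [524. 321.]] len 0.20509579541788242 w 0.05683540870477261 rim [0.5666 0.2143] push dir [-0.992  0.13 ] 172.5
standoff [0.616 0.208 0.101]
t 0.15 pos [ 220.  -584.4  246.8] toolx yaw 20.6 F [-0.1 -0.6 -0.2]
[ 649.7 -601.8  147. ] [-0.000e+00 -1.000e-01 -1.519e+02]
end [0.522 0.22  0.101]
t 0.15 pos [ 220.  -584.4  246.8] toolx yaw 20.6 F [-0.1 -0.6 -0.2]
[ 565.9 -646.5  147. ] [-0.000e+00 -1.000e-01 -1.519e+02]
R [[ 603. -252.]
 [ 400. -231.]
 [ 405. -165.]
 [ 605. -188.]] len 0.20377653739371487 w 0.06498267571184257 rim [ 0.5013 -0.2414] push dir [0.103 0.995] 84.1
standoff [ 0.496 -0.291  0.101]
t 0.15 pos [ 220.  -584.4  246.8] toolx yaw 20.6 F [-0.1 -0.6 -0.2]
[ 361.6 -177.1  146.2] [ -0.1  -0.1 -63.5]
end [ 0.506 -0.197  0.101]
t 0.15 pos [ 220.  -584.4  246.8] toolx yaw 20.6 F [-0.1 -0.6 -0.2]
[ 404.1 -262.1  146.3] [ -0.1  -0.1 -63.5]
bot [ 0.76  -0.052  0.1  ]
yel [ 0.332 -0.312  0.1  ]
grn [ 0.676 -0.361  0.1  ]
grn2 [0.356 0.166 0.1  ]
```

```bash
python3 -m crank '[36,-18,0,0,0,-6,255, 72,-35,0,0,0,-13,255, 108,-53,0,0,0,-19,255, 144,-71,0,0,0,-26,255, 180,-88,0,0,0,-32,255]' 5; python3 -c "
from h import *
go([.496,-.291,.16],84.1)"
```

```text
time: 0.57
position: [0.3582, -0.4375, 0.2473]
tool_rot: [0.895, 0.445, 0.0, -0.0]
ft_force: [1.1, 0.5, 0.3]
grip_width: 0.0615
grip_force: 0.0
t 0.57 pos [ 358.2 -437.5  247.3] toolx yaw 52.9 F [1.1 0.5 0.3]
[199.9  21.6  87.3] [ -0.   -0.  -31.2]
```

```bash
python3 -m crank '[38,4,0,0,0,-6,255, 76,8,10,0,0,-12,255, 114,12,25,0,0,-18,255, 152,17,45,0,0,-25,255, 188,21,70,0,0,-31,255]'; python3 -c "
from h import *
go([.496,-.291,.101],84.1)"
```

```text
time: 0.98
position: [0.4881, -0.3037, 0.1801]
tool_rot: [0.743, 0.669, 0.0, 0.002]
ft_force: [0.3, -1.2, -0.2]
grip_width: 0.0283
grip_force: 0.0
t 0.98 pos [ 488.1 -303.7  180.1] toolx yaw 84.0 F [ 0.3 -1.2 -0.2]
[13.6  6.4 79.1] [ 0.1  0.1 -0.1]
```

```bash
python3 -m crank '[3,1,20,0,0,0,255, 6,2,40,0,0,0,255, 9,4,60,0,0,0,255, 10,5,75,0,0,0,255, 10,5,75,0,0,0,255]';python3 -m crank '[0,0,0,0,0,0,255, 0,0,0,0,0,0,255, 0,0,0,0,0,0,255, 0,0,0,0,0,0,255, 0,0,0,0,0,0,255]'; python3 -c "
from h import *;import cv2
go([.501,-.2414,.101],84.1)
cv2.imwrite('pics/s1.png',cv2.resize(cv2.cvtColor(robot.camera('side')['pixels'],4)[100:300,180:460],(800,571)))"
```

```text
time: 1.4
position: [0.4907, -0.2935, 0.1015]
tool_rot: [0.745, 0.667, -0.0, -0.004]
ft_force: [0.2, 0.0, 0.6]
grip_width: 0.0013
grip_force: 0.0
time: 1.82
position: [0.4926, -0.2961, 0.1058]
tool_rot: [0.746, 0.666, 0.0, 0.001]
ft_force: [0.8, -0.2, 0.8]
grip_width: 0.0006
grip_force: 0.0
t 1.82 pos [ 492.6 -296.1  105.8] toolx yaw 83.6 F [ 0.8 -0.2  0.8]
[55.3  2.3  4.7] [ 0.1  0.1 -0.5]
```

View pics/s1.png

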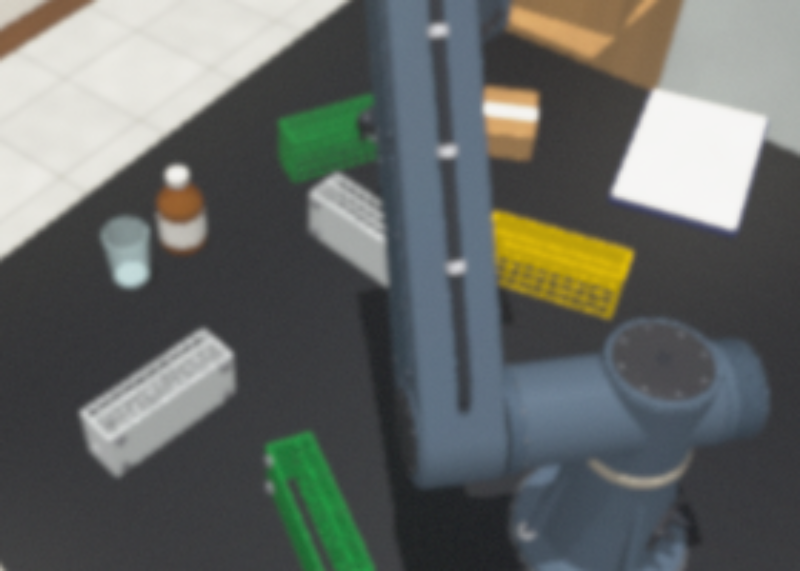

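The side view shows the right rack still standing and untouched at about (345,230); the arm hides the fingertips. Next is the push.

```bash
python3 -m crank '[10,1,3,0,0,0,255, 20,1,4,0,0,0,255, 30,2,4,0,0,0,255, 36,2,4,0,0,0,255, 42,2,4,0,0,0,255]';python3 -m crank '[4,0,0,0,0,0,255, 8,0,0,0,0,0,255, 12,0,0,0,0,0,255, 16,0,0,0,0,0,255, 20,0,0,0,0,0,255]'; python3 -c "
from h import *;import cv2
go([.501,-.2414,.101],84.1)
cv2.imwrite('pics/s2.png',np.hstack([cv2.resize(cv2.cvtColor(robot.camera('side')['pixels'],4)[120:240,240:360],(400,400)),cv2.resize(cv2.cvtColor(robot.camera('top')['pixels'],4)[165:285,270:390],(400,400))]))"
```

```text
time: 2.28
position: [0.499, -0.2525, 0.1007]
tool_rot: [0.745, 0.667, -0.0, -0.0]
ft_force: [0.5, -0.1, -0.2]
grip_width: 0.0005
grip_force: 0.0
time: 2.7
position: [0.5014, -0.2342, 0.101]
tool_rot: [0.746, 0.666, 0.0, 0.0]
ft_force: [-0.4, -0.7, 2.2]
grip_width: 0.0002
grip_force: 0.6
t 2.7 pos [ 501.4 -234.2  101. ] toolx yaw 83.6 F [-0.4 -0.7  2.2]
[-7.2  0.4 -0. ] [ 0.   0.  -0.5]
```

View pics/s2.png

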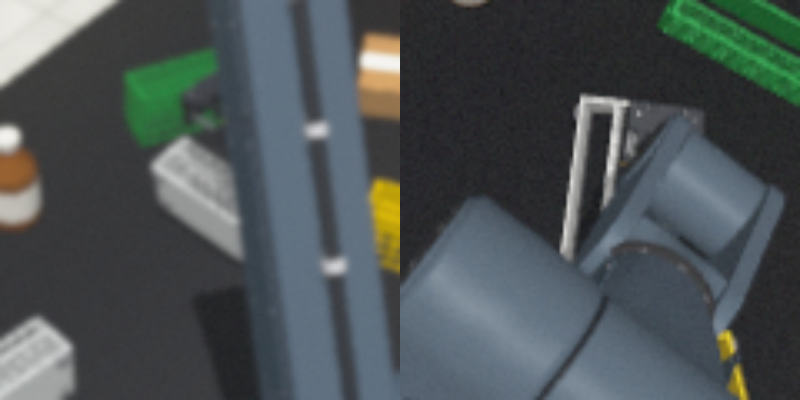

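The finger is now at the rack's rim (top px about (335,195)), with the rack just starting to tilt. I'll keep pushing.

```bash
for i in 1; do python3 -m crank '[4,0,0,0,0,0,255, 8,0,0,0,0,0,255, 12,0,0,0,0,0,255, 16,0,0,0,0,0,255, 20,0,0,0,0,0,255]'; done; python3 -c "
from h import *;import cv2
go([.501,-.2414,.101],84.1)
cv2.imwrite('pics/s3.png',np.hstack([cv2.resize(cv2.cvtColor(robot.camera('side')['pixels'],4)[120:240,240:360],(400,400)),cv2.resize(cv2.cvtColor(robot.camera('top')['pixels'],4)[165:285,270:390],(400,400))]))"
```

```text
time: 3.22
position: [0.5031, -0.2135, 0.1006]
tool_rot: [0.745, 0.667, 0.0, -0.0]
ft_force: [-0.1, -0.3, 0.0]
grip_width: 0.0004
grip_force: 0.0
t 3.22 pos [ 503.1 -213.5  100.6] toolx yaw 83.6 F [-0.1 -0.3  0. ]
[-28.    1.   -0.4] [-0.  -0.  -0.5]
```

View pics/s3.png

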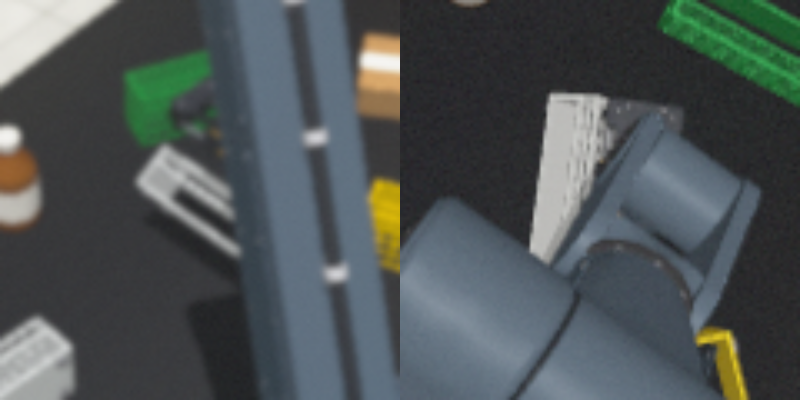

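The rack is tilting: in the side view there is shadow under the raised holed-side edge at (190,210). I'll push on.

```bash
python3 -m crank '[4,0,0,0,0,0,255, 8,0,0,0,0,0,255, 12,0,0,0,0,0,255, 12,0,0,0,0,0,255, 12,0,0,0,0,0,255]'; python3 -c "
from h import *;import cv2
go([.501,-.2414,.101],84.1)
cv2.imwrite('pics/s4.png',np.hstack([cv2.resize(cv2.cvtColor(robot.camera('side')['pixels'],4)[120:240,240:360],(400,400)),cv2.resize(cv2.cvtColor(robot.camera('top')['pixels'],4)[165:285,270:390],(400,400))]))"
```

```text
time: 3.73
position: [0.5047, -0.202, 0.1007]
tool_rot: [0.745, 0.667, -0.0, -0.0]
ft_force: [-0.3, -0.8, 0.5]
grip_width: 0.0005
grip_force: 0.0
t 3.73 pos [ 504.7 -202.   100.7] toolx yaw 83.6 F [-0.3 -0.8  0.5]
[-39.5   0.7  -0.3] [-0.  -0.  -0.5]
```

View pics/s4.png

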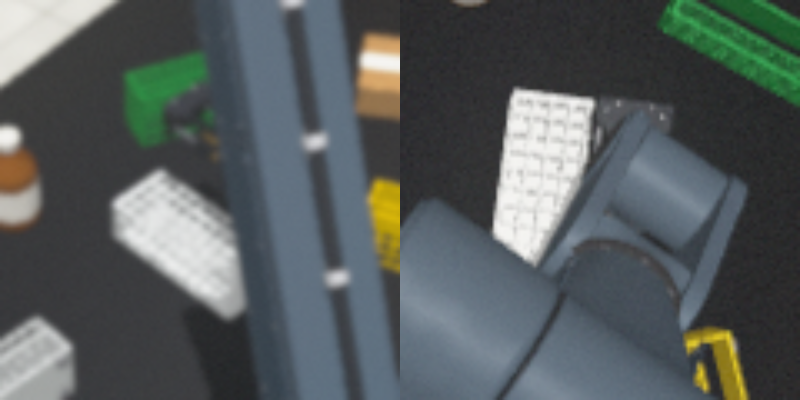

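Rack R is down with its holes up (top px about (435,190) in the crop). I'll lift clear and head for rack L.

```bash
python3 -m crank '[-4,0,-35,0,0,0,255, -8,0,-70,0,0,0,255, -8,0,-105,0,0,0,255, -8,0,-140,0,0,0,255, -8,0,-140,0,0,0,255]'; python3 -c "
from h import *
go([.62,.207,.25],172.5)"
```

```text
time: 4.25
position: [0.5074, -0.2128, 0.2477]
tool_rot: [0.745, 0.667, 0.002, 0.007]
ft_force: [0.9, 0.0, 1.1]
grip_width: -0.0001
grip_force: 0.0
t 4.25 pos [ 507.4 -212.8  247.7] toolx yaw 83.6 F [0.9 0.  1.1]
[429.7  65.2  -4.3] [  0.3   0.9 -88.9]
```

```bash
python3 -m crank '[34,5,0,0,0,-6.6,255, 68,10,0,0,0,-13.2,255, 102,15,0,0,0,-19.8,255, 136,20,0,0,0,-26.4,255, 170,26,0,0,0,-33,255]'; python3 -c "
from h import *
go([.62,.207,.25],172.5)"
```

```text
time: 4.67
position: [0.5483, -0.0429, 0.2404]
tool_rot: [0.523, 0.852, -0.0, -0.0]
ft_force: [0.7, -0.7, -0.4]
grip_width: 0.0007
grip_force: 0.0
t 4.67 pos [548.3 -42.9 240.4] toolx yaw 116.9 F [ 0.7 -0.7 -0.4]
[190.5 177.   -9.6] [ -0.   -0.  -55.6]
```

```bash
python3 -m crank '[24,22,0,0,0,-6.6,255, 48,44,0,0,0,-13.2,255, 72,67,0,0,0,-19.8,255, 96,89,0,0,0,-26.4,255, 119,111,0,0,0,-33,255]'; python3 -c "
from h import *
go([.62,.207,.25],172.5)"
```

```text
time: 5.08
position: [0.5944, 0.1135, 0.2402]
tool_rot: [0.259, 0.966, -0.0, -0.0]
ft_force: [0.2, -0.6, 1.1]
grip_width: 0.001
grip_force: 0.0
t 5.08 pos [594.4 113.5 240.2] toolx yaw 149.9 F [ 0.2 -0.6  1.1]
[24.7 93.7 -9.8] [ -0.   -0.  -22.6]
```

```bash
python3 -m crank '[6,23,0,0,0,-6,255, 12,47,0,0,0,-12,255, 18,70,0,0,0,-18,255, 24,92,0,0,0,-22.5,255, 24,92,0,0,0,-22.5,255]'; python3 -c "
from h import *
go([.62,.207,.101],172.5)"
```

```text
time: 5.5
position: [0.621, 0.2073, 0.2401]
tool_rot: [0.066, 0.998, 0.001, 0.001]
ft_force: [-0.5, 0.7, -0.2]
grip_width: 0.0006
grip_force: 0.0
t 5.5 pos [621.  207.3 240.1] toolx yaw 172.4 F [-0.5  0.7 -0.2]
[  1.   -0.7 139.1] [ 0.1  0.  -0.1]
```

```bash
python3 -m crank '[0,0,35,0,0,0,255, 0,0,70,0,0,0,255, 0,0,105,0,0,0,255, 0,0,135,0,0,0,255, 0,0,139,0,0,0,255]'; python3 -m crank '[10,0,0,0,0,0,255, 20,0,0,0,0,0,255, 28,0,0,0,0,0,255, 34,0,0,0,0,0,255, 40,0,0,0,0,0,255]'; python3 -c "
from h import *
go([.567,.2143,.101],172.5)"
```

```text
time: 5.92
position: [0.6157, 0.2018, 0.0955]
tool_rot: [0.07, 0.998, -0.002, -0.006]
ft_force: [-0.8, -0.1, -0.8]
grip_width: 0.0006
grip_force: 0.0
time: 6.33
position: [0.5807, 0.2093, 0.1038]
tool_rot: [0.069, 0.998, 0.0, 0.002]
ft_force: [3.0, -0.9, 2.0]
grip_width: 0.0008
grip_force: 1.2
t 6.33 pos [580.7 209.3 103.8] toolx yaw 172.1 F [ 3.  -0.9  2. ]
[14.3  3.1  2.8] [ 0.1  0.2 -0.4]
```

```bash
for i in 1 ; do python3 -m crank '[4,0,2,0,0,0,255, 8,0,2,0,0,0,255, 12,0,2,0,0,0,255, 16,0,2,0,0,0,255, 20,0,2,0,0,0,255]';  python3 -m crank '[4,0,0,0,0,0,255, 8,0,0,0,0,0,255, 12,0,0,0,0,0,255, 16,0,0,0,0,0,255, 20,0,0,0,0,0,255]'; done; python3 -c "
from h import *;import cv2
go([.567,.2143,.101],172.5)
cv2.imwrite('pics/s5.png',np.hstack([cv2.resize(cv2.cvtColor(robot.camera('side')['pixels'],4)[170:310,180:320],(400,400)),cv2.resize(cv2.cvtColor(robot.camera('top')['pixels'],4)[165:305,150:290],(400,400))]))"
```

```text
time: 6.75
position: [0.5609, 0.2117, 0.1]
tool_rot: [0.069, 0.998, 0.0, 0.0]
ft_force: [1.6, 0.4, 1.2]
grip_width: 0.0005
grip_force: 0.8
time: 7.17
position: [0.5399, 0.2144, 0.0993]
tool_rot: [0.069, 0.998, -0.0, -0.001]
ft_force: [0.1, 0.3, 1.0]
grip_width: 0.0006
grip_force: 0.0
t 7.17 pos [539.9 214.4  99.3] toolx yaw 172.1 F [0.1 0.3 1. ]
[-26.9   3.6  -1.8] [-0.  -0.1 -0.4]
```

View pics/s5.png

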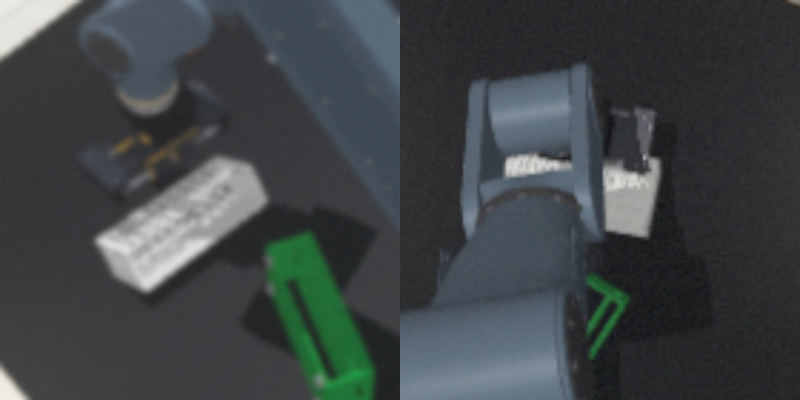

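Rack L is well tilted in mid-fall, clear of the green rack. I'll nudge slightly further, then retreat up.

```bash
python3 -m crank '[4,0,0,0,0,0,255, 8,0,0,0,0,0,255, 8,0,0,0,0,0,255, 8,0,0,0,0,0,255, 8,0,0,0,0,0,255]'; python3 -m crank '[-5,0,-30,0,0,0,255, -30,0,-65,0,0,0,255, -60,0,-95,0,0,0,255, -90,0,-120,0,0,0,255, -110,0,-140,0,0,0,255]';  python3 -m crank '[0,0,0,0,0,0,255, 0,0,0,0,0,0,255, 0,0,0,0,0,0,255, 0,0,0,0,0,0,255, 0,0,0,0,0,0,255]'; python3 -c "
from h import *;import cv2
a,b=[cv2.cvtColor(robot.camera(n)['pixels'],4) for n in('side','top')]
cv2.imwrite('pics/s6.png',np.hstack([cv2.resize(a[120:320,180:380],(400,400)),cv2.resize(b[120:320,170:370],(400,400))]))"
```

```text
time: 7.68
position: [0.5333, 0.2155, 0.0998]
tool_rot: [0.069, 0.998, 0.0, 0.0]
ft_force: [-0.2, -0.2, -0.5]
grip_width: 0.0006
grip_force: 0.0
time: 8.1
position: [0.646, 0.1999, 0.2434]
tool_rot: [0.069, 0.998, 0.001, 0.004]
ft_force: [0.5, 0.0, 0.6]
grip_width: -0.0
grip_force: 0.0
time: 8.52
position: [0.64, 0.2006, 0.2379]
tool_rot: [0.068, 0.998, -0.0, -0.002]
ft_force: [-0.2, 0.4, 0.2]
grip_width: 0.0005
grip_force: 0.0
```

View pics/s6.png

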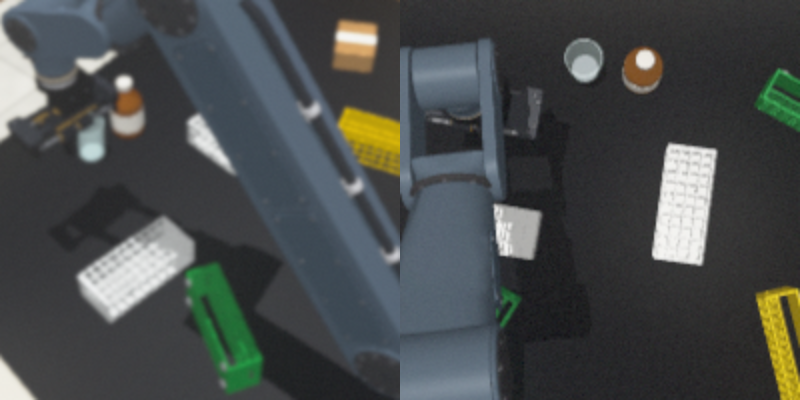

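Both racks lie with holes up: R at crop (685,205), L at (137,265) in the side view and clear of the green rack. I'll check flatness and travel from the pixel positions.

```bash
python3 -c "
from h import *
s,t=robot.camera('side'),robot.camera('top')
f=lambda c,q,o,z=.064:np.array([ray(c,o[0]+u/2,o[1]+v/2,z)[:2] for u,v in q])
L=f(s,[(78,275),(165,217),(195,241),(110,300)],(180,120)); Rr=f(t,[(268,144),(316,149),(303,265),(253,260)],(170,120))
Lt=f(t,[(142,207),(133,258)],(170,120))
for n,P,st in(('L',L,[.538,.217]),('R',Rr,[.503,-.209])):
  print(n,(P*1e3).round().tolist(),'sides',np.linalg.norm(P-np.roll(P,-1,0),axis=1).round(3),'c',P.mean(0).round(3),'travel',np.linalg.norm(P.mean(0)-st).round(3))
print((Lt*1e3).round())
"
```

```text
L [[523.0, 324.0], [487.0, 123.0], [406.0, 131.0], [441.0, 326.0]] sides [0.204 0.082 0.198 0.082] c [0.464 0.226] travel 0.074
R [[618.0, -103.0], [611.0, -189.0], [405.0, -169.0], [412.0, -80.0]] sides [0.086 0.207 0.089 0.208] c [ 0.511 -0.135] travel 0.074
[[500. 118.]
 [410. 131.]]
```

```bash
python3 -c "
from rig import robot
print(robot.hand_in())"
```

```text
the job is handed in; nothing more can be done
None
```

Both racks were tipped onto their feet, open tops up, about 74 mm from where each stood as measured from the camera images; the arm was raised clear and the job handed in, but no verdict came back.

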